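Lock a handset into the repair cradle with its sprung stand

TASK

Slide the dark handset along the cradle's bed until its leading end meets the rubber end stop, and press it there gently but firmly for a moment so that it is fully home. Then push the sprung stand beside the bed over its dead centre so that it snaps down flat across the bed behind the handset and locks it in; take it only just past that point and let the spring finish the swing by itself. Keep the handset flat, be gentle with handset and stand, and leave the other things on the bench alone.

Things in the scene. Friction and masses are not known exactly. Their poses are not given: they have to be found in the camera images.
- cradle: Fixed aluminium cradle, bed 96 mm (x) by 240 mm (y -132 to +108), its top 14 mm over the table; origin on the table under the bed. The handset slides to +y between rails 7 mm high (x 37.5 to 44.5 either side, y -40 to +101) up to a black rubber end stop, 14 mm high, set by hand: its face may be anywhere from y = +71 to +89, find it by feel. Bed behind y = -40 is open. Stand on the -x side.
- handset: Loose dark handset, 68 (x) by 146 (y) by 12 mm thick, 0.14 to 0.28 kg, flat on the bed between the rails, 13 to 37 mm short of the stop; origin at the centre of its underside, axes as the cradle's. Push the middle of its rear (-y) end, 73 mm behind the origin. It slides at under 4 N; then press it on the stop with 7 to 13 N for half a second (over 18 N is too hard).
- stand (a joint): Stand's angle, rad, hinged along the cradle's y. 0: open stop, leaning out (cradle -x) 30 degrees beyond upright; upright at 0.53; 2.1: closed stop, level across the bed. Spring resists with 0.35 N m at 0, nothing at the dead centre (0.6 to 0.9, varies); beyond it it flips shut by itself in 1 to 2 s (be off it by 1.3), short of it it returns. On a handset not home it cannot close.
- stand_hinge (a point): The stand's hinge axis: cradle x = -62, y = -87 mm, 22 mm over the table. Fixed to the cradle, axes as the cradle's.
- stand_foot (a point): Centre of the stand's rubber foot (17 mm across, 16 mm wide), 82 mm from the hinge; the stand is a steel bar 14 mm wide (cradle y), 12 mm thick. Open, the foot is 93 mm over the table, 41 mm outside the hinge. Push it from outside towards cradle +x at the foot or the bar's upper half (5 to 12 N at first, less later; far more low down; over 22 N is too hard), slowly, until it runs off by itself.
- screwdriver: Bystander: screwdriver lying beside the cradle; leave alone.
- tape: Bystander: roll of tape, 66 mm across, 18 mm high; leave alone.
- parts_tray: Bystander: white divided tray 100 x 140 x 25 mm; leave alone.
- old_handset: Bystander: white old handset lying flat on the table, 70 x 145 x 9 mm; leave alone.
- bottle: Bystander: small bottle 52 mm across, 120 mm high; leave alone.
- spool: Bystander: wire spool 52 mm across, 32 mm high; leave alone.
- screw_cup: Bystander: steel screw bowl 60 mm across, 30 mm high; leave alone.
Things that resemble listed ones, but are neither listed nor needed, are in the scene too. Leave any pink or turquoise look-alike of the handset alone.

How it is judged:
By the outcome, as a careful person would: the job done as asked, in the order asked, and still so for the second after the job is handed in, with the robot touching nothing.
It also fails if it takes over 72 s, if anything falls off the work surface, if the arm or the gripper's body presses on something with over 40 N, if the wrist force passes 120 N, or if a joint passes its speed limit or range.

ROBOT

A 6-joint arm with a two-finger parallel gripper is mounted at the origin on the work surface. World frame = base frame: x ahead of the robot, y to its left, z up, the work surface at z = 0. Lengths are in m, angles in rad, forces in N, time in s.
With the tool pointing down it reaches from about 0.35 to 0.775 m from the base axis. Payload 7.3 kg.
Tool frame: the origin (TCP) lies on the centre line of the jaws, within the pads' length; the fingertips stand 11 mm ahead of it and the grasp point (between the pads) lies 8 mm behind it; y points along the fingers, z is the direction in which the jaws open and shut, and the axes are right-handed (so a half turn about y gives the same grasp; the last joint's range is limited). The gripper opens to 92 mm and grips with 3 to 60 N. Pads are 19 mm wide; open, the fingers measure 130 mm over their backs; the gripper's body (75 mm by 190 mm) begins 47 mm behind the grasp point.
Start: joints at [1.098, 0.342, 1.524, -0, 1.275, -0.146], TCP at [0.169, 0.497, 0.238] pointing down, gripper open.
Joint ranges: [-2.53, 2.53], [-0.77, 2.02], [0.04, 2.7], [-1, 4.14], [0.28, 2.66], [-3.11, 3.11]. Speed limits (rad/s): [2.57, 2.57, 3.14, 3.14, 3.14, 3.14].

INTERFACE

Orientations are given as a rotation vector (axis times angle).
In Python, from rig import status, read_camera, calibration, order gives the robot as it stands.
- The arm moves only by the tool apply_moves, never from a script. Its argument "targets" is a list that holds one entry, the list of rows, each a list of 4 numbers: the shift along the tool's x, y, z in mm, then the turn about the tool's y in degrees. In form: [[[dx, dy, dz, spin], ...]]. A call has 1 to 20 rows; each row is the pose to reach, as a shift and turn from the pose commanded when the call began, along the tool's axes at that moment; what a row does not reach only later rows make up. A row lasts 1/8 s, in which the tool goes at most 62.5 mm and 10.7 degrees, less where a joint would pass 70% of its speed; a pose out of reach is approached as far as the arm can. A call with a gripper value outside its range is refused whole. "claw" is the opening, from 0 (shut) to 1 (fully open), set as the call begins (left out, the last holds). The fingers move at their own pace and stop on an object; "newtons" is the grip in N (left out, the last holds). Time passes only in rows, so rows that repeat a pose let the fingers close. It gives the time, the measured TCP pose, the force and the opening at its end, in the units of the state.
- status.sense(): the state, without advancing time (a new reading comes with each control period).
- read_camera(name): name is "side" or "top" or "wrist"; returns the picture (400x640x3 uint8, red, green, blue); there is no depth.
- calibration(name): a dict with "K" (3x3 intrinsics, pixels), "R" (3x3) and "t" (3): a world point X has camera coordinates R X + t. Camera axes: x right, y down, z forward; pixel columns grow to the right and rows downward; lengths in m; the calibration is good to about 2 mm. A picture is of the moment at which its call begins: read the wrist's pose just before it. calibration takes no time and is no camera call; for the wrist camera it gives the pose at the moment of the call.
- order.hand_in(): hands the job in, once; it reports no verdict.
The state is a dict: "clock": time; "joint_pos": joint angles; "qd": joint speeds; "joint_efforts": joint torques, N m; "position": TCP position; "orientation": TCP orientation; "contact_force": force on the tool from outside, world axes, zero at the start; "moment": the same for the moment, N m; "grip_width": finger opening in m.
Only numpy, scipy, OpenCV 4.12 (cv2) and the standard library are available. Lean on these libraries where they do the work, as an engineer would, in place of code of your own. Each camera call takes 0.05 s, during which the arm holds its last target. There are 200 camera calls.

## Working session

There is one attempt and no reset: what is moved stays moved. The work goes in short steps, Python scripts to look and compute and a tool call to move; the robot and the scene stay as the last step left them, time stands still between calls to the robot, and variables do not carry over. Pictures are saved under pics/ and viewed, about 8 in all and at most 12, crops included, and the job is handed in when it is done.

Besides the shell and the picture viewer there is one more tool, called after ">>>" by a JSON object that holds its "method" and its "body", one argument or row to a line. apply_moves: Moves the arm, as the interface text tells. Its arguments: {"type":"object","properties":{"targets":{"type":"array"},"claw":{"type":"number"},"newtons":{"type":"number"}},"required":["targets"]}

```bash
mkdir -p pics
python3 - <<'E'
from rig import status, read_camera, calibration
import cv2, json
s=status.sense(); print(s)
for n in("top","side"):
    cv2.imwrite(f"pics/{n}0.png",read_camera(n)[:,:,::-1]); c=calibration(n); print(n,c)
E
```

```text
{'clock': 0.0, 'joint_pos': array([ 1.09799831e+00,  3.42705701e-01,  1.52504073e+00,  8.48881168e-06,
        1.27540298e+00, -1.45976984e-01]), 'qd': array([ 0.00052415, -0.00044902,  0.00088766,  0.00015754, -0.00044784,
        0.00043616]), 'joint_efforts': array([ 6.70685472e-05, -4.31248212e+01, -2.44215953e+01,  7.16966484e-02,
        5.60765737e-02, -4.72642068e-05]), 'position': array([0.16832252, 0.49685991, 0.23704551]), 'orientation': array([-1.55701988,  0.25691193, -0.25615231]), 'contact_force': array([-0.06457118, -0.39690182,  0.50710431]), 'moment': array([-0.00655687, -0.03342836,  0.03282785]), 'grip_width': 0.09174975543666142}
top {'K': array([[482.01654172,   0.        , 322.26030274],
       [  0.        , 482.01654172, 199.0998274 ],
       [  0.        ,   0.        ,   1.        ]]), 'R': array([[ 0.02132208, -0.99976052,  0.00492657],
       [-0.99020029, -0.02179793, -0.13794286],
       [ 0.13801722, -0.00193706, -0.99042794]]), 't': array([0.01308638, 0.53273942, 1.11979279])}
side {'K': array([[372.29129726,   0.        , 318.14458595],
       [  0.        , 372.29129726, 192.72003248],
       [  0.        ,   0.        ,   1.        ]]), 'R': array([[ 0.96067062, -0.27745571,  0.01141428],
       [-0.1549716 , -0.56977957, -0.80705331],
       [ 0.23042518,  0.77354351, -0.59036825]]), 't': array([-0.47722584,  0.14319451,  0.89567772])}
```

View pics/top0.png

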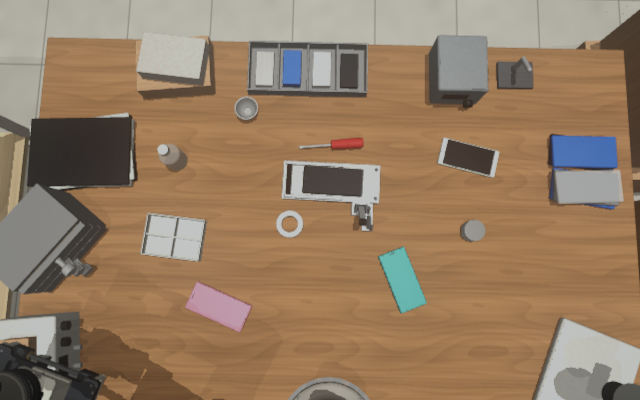

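View pics/side0.png

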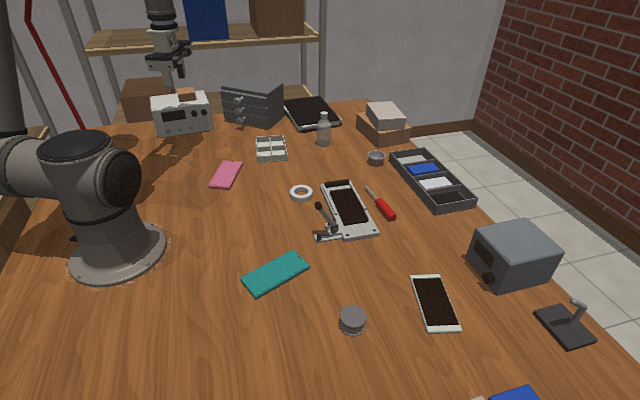

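The top view shows the cradle at cols 282–380, rows 160–203. The end stop is at the left (col 288), the dark handset spans cols 303–363, and the stand is at about (363,215) on the robot's side. The cradle axes are roughly the world axes.

```bash
cat > h.py <<'E'
import numpy as np, cv2
from rig import status, read_camera, calibration
def ray(c,u,v,z):
    d=c['R'].T@np.linalg.solve(c['K'],[u,v,1.]); o=-c['R'].T@c['t']
    return o+d*(z-o[2])/d[2]
def proj(c,X):
    p=c['K']@(c['R']@np.asarray(X)+c['t']); return p[:2]/p[2]
E
python3 - <<'E'
from h import *
im=cv2.imread('pics/top0.png'); c=calibration('top')
hsv=cv2.cvtColor(im,cv2.COLOR_BGR2HSV)
x0,y0=270,150; sub=hsv[y0:240,x0:395]
m=((sub[:,:,1]<45)&(sub[:,:,2]>120)).astype(np.uint8)
cs,_=cv2.findContours(m,cv2.RETR_EXTERNAL,cv2.CHAIN_APPROX_NONE)
for k in sorted(cs,key=cv2.contourArea)[-3:]:
    r=cv2.minAreaRect(k); b=cv2.boxPoints(r)+[x0,y0]; print('light',r[1],r[2]); print(np.array([ray(c,*p,0.014) for p in b]).round(4))
d=(sub[:,:,2]<75).astype(np.uint8)
cs,_=cv2.findContours(d,cv2.RETR_EXTERNAL,cv2.CHAIN_APPROX_NONE)
for k in sorted(cs,key=cv2.contourArea)[-3:]:
    r=cv2.minAreaRect(k); b=cv2.boxPoints(r)+[x0,y0]; print('dark',r[1],r[2]); print(np.array([ray(c,*p,0.026) for p in b]).round(4))
cv2.imwrite('pics/crop.png',cv2.resize(im[150:240,270:395],None,fx=6,fy=6,interpolation=cv2.INTER_CUBIC))
E
```

```text
light (4.0, 7.0) 90.0
[[ 0.4716 -0.0709  0.014 ]
 [ 0.472  -0.0879  0.014 ]
 [ 0.4623 -0.088   0.014 ]
 [ 0.4619 -0.071   0.014 ]]
light (27.0, 26.0) 90.0
[[0.5062 0.1368 0.014 ]
 [0.5076 0.0734 0.014 ]
 [0.4418 0.0716 0.014 ]
 [0.4405 0.1345 0.014 ]]
light (97.31730651855469, 59.401466369628906) 3.814074993133545
[[ 0.487   0.127   0.014 ]
 [ 0.6345  0.1222  0.014 ]
 [ 0.6235 -0.1183  0.014 ]
 [ 0.4764 -0.1094  0.014 ]]
dark (5.0, 7.0) 90.0
[[ 0.4874 -0.0649  0.026 ]
 [ 0.4878 -0.0818  0.026 ]
 [ 0.4757 -0.0819  0.026 ]
 [ 0.4753 -0.0651  0.026 ]]
dark (3.784235954284668, 29.11759376525879) 3.012787342071533
[[0.547  0.1138 0.026 ]
 [0.619  0.1123 0.026 ]
 [0.6187 0.103  0.026 ]
 [0.5467 0.1046 0.026 ]]
dark (57.93804931640625, 26.474563598632812) 3.814074993133545
[[ 0.5498  0.0738  0.026 ]
 [ 0.6152  0.0713  0.026 ]
 [ 0.6088 -0.0702  0.026 ]
 [ 0.5435 -0.0666  0.026 ]]
```

View pics/crop.png

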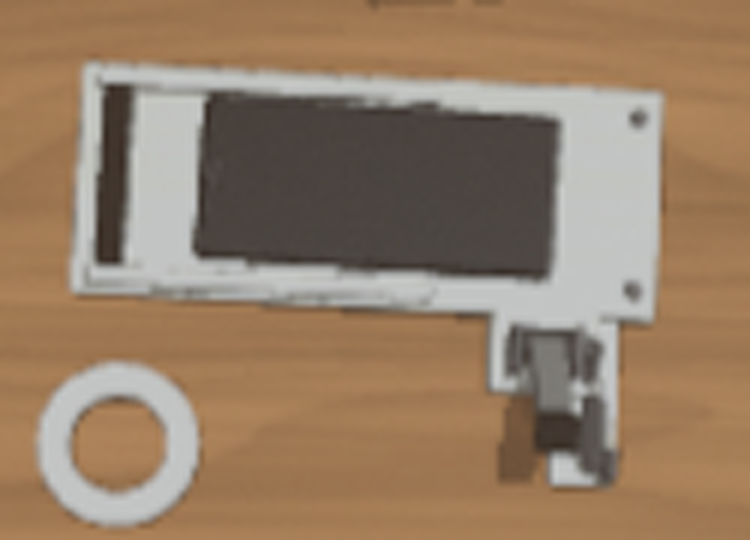

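```bash
cat >> h.py <<'E'
from scipy.spatial.transform import Rotation as Ro
def fit(A,B):
    A=np.array(A)[:,:2];B=np.array(B)[:,:2];a=A-A.mean(0);b=B-B.mean(0)
    th=np.arctan2((a[:,0]*b[:,1]-a[:,1]*b[:,0]).sum(),(a*b).sum())
    R=np.array([[np.cos(th),-np.sin(th)],[np.sin(th),np.cos(th)]]); t=B.mean(0)-R@A.mean(0)
    return th,t,(A@R.T+t-B)
E
python3 - <<'E'
from h import *
c=calibration('top')
pts=np.array([(84,62),(663,92),(655,323),(72,292)])/6.+[270,150]-0.42
W=[ray(c,*p,0.014) for p in pts]
A=np.array([(48,108),(48,-132),(-48,-132),(-48,108)])/1000
th,t,res=fit(A,W); print(np.degrees(th),t,res.round(4))
R=np.array([[np.cos(th),-np.sin(th)],[np.sin(th),np.cos(th)]])
inv=lambda w:(R.T@(np.array(w)[:2]-t)*1000).round(1)
for n,p,z in [('hs',(208,93),.026),('hs',(560,118),.026),('hs',(549,280),.026),('hs',(194,255),.026),('stopface top',(132,88),.028),('stopface',(122,264),.028),('foot',(558,430),.1)]:
    w=ray(c,*(np.array(p)/6.+[270,150]-0.42),z); print(n,w.round(4),inv(w))
s=status.sense(); T=Ro.from_rotvec(s['orientation']).as_matrix(); print(T.round(3))
print('cradle axes x',R[:,0],'y',R[:,1])
for cx,cy,z in [(-62,-87,.022),(-103,-87,.093)]:
    print(cx,cy,(R@np.array([cx,cy])/1000+t).round(4),z, proj(c,[*(R@np.array([cx,cy])/1000+t),z]))
E
```

```text
-1.7211681602838913 [0.5800289  0.01603289] [[-0.      0.0002]
 [ 0.     -0.0008]
 [ 0.0002 -0.0007]
 [-0.0001  0.0013]]
hs [0.6169 0.0704 0.026 ] [35.2 55.5]
hs [ 0.6097 -0.0732  0.026 ] [ 32.3 -88.3]
hs [ 0.5429 -0.0694  0.026 ] [-34.5 -86.5]
hs [0.55   0.0743 0.026 ] [-31.8  57.4]
stopface top [0.6178 0.1013 0.028 ] [35.2 86.4]
stopface [0.5453 0.1032 0.028 ] [-37.3  86.1]
foot [ 0.4751 -0.0672  0.1   ] [-102.3  -86.3]
[[ 0.947 -0.001  0.321]
 [-0.321 -0.001  0.947]
 [-0.    -1.    -0.001]]
cradle axes x [ 0.99954883 -0.03003553] y [0.03003553 0.99954883]
-62 -87 [ 0.5154 -0.0691] 0.022 [360.69467211 207.68155407]
-103 -87 [ 0.4745 -0.0678] 0.093 [362.59184242 221.83910728]
```

>>> {"method": "apply_moves", "body": {
  "targets": [
    [[30,0,-23,-1],[70,0,-53,-3],[110,0,-83,-5],[150,0,-114,-7],[190,0,-144,-9],[230,0,-174,-11],[270,0,-204,-13],[310,0,-235,-15],[350,0,-265,-17],[390,0,-295,-17],[430,0,-326,-17],[470,0,-356,-17],[510,0,-386,-17],[545,0,-413,-17],[570,0,-432,-17],[581,0,-440,-17],[581,0,-440,-17],[581,0,-440,-17],[581,0,-440,-17]]
  ],
  "claw": 0,
  "newtons": 20
}}

```text
clock: 2.48
position: [0.5772, -0.1049, 0.2381]
orientation: [-1.571, 0.022, -0.023]
contact_force: [-0.7, 0.3, -0.4]
grip_width: 0.0005
```

```bash
cat >> h.py <<'E'
th=np.radians(-1.72); RC=np.array([[np.cos(th),-np.sin(th)],[np.sin(th),np.cos(th)]]); tC=np.array([.5800,.0160])
def report():
    s=status.sense(); T=Ro.from_rotvec(s['orientation']).as_matrix(); p=s['position']
    print('t',round(s['clock'],2),'cradle mm',(RC.T@(p[:2]-tC)*1000).round(1),'z',(p[2]*1000).round(1),'F cradle',(RC.T@s['contact_force'][:2]).round(2),s['contact_force'][2].round(2),'w',s['grip_width'],'q',s['joint_pos'].round(2))
    print('tool axes in cradle\n',(np.block([[RC.T,np.zeros((2,1))],[np.zeros((1,2)),1]])@T).round(3))
E
python3 - <<'E'
from h import *
report()
cv2.imwrite("pics/w1.png",read_camera("wrist")[:,:,::-1])
E
```

```text
t 2.48 cradle mm [   0.8 -120.9] z 238.1 F cradle [-0.67  0.32] -0.37 w 0.000532869923067406 q [-0.31  0.46  1.35  0.    1.34 -1.85]
tool axes in cradle
 [[ 1.     0.    -0.001]
 [ 0.001  0.     1.   ]
 [ 0.    -1.     0.   ]]
```

View pics/w1.png

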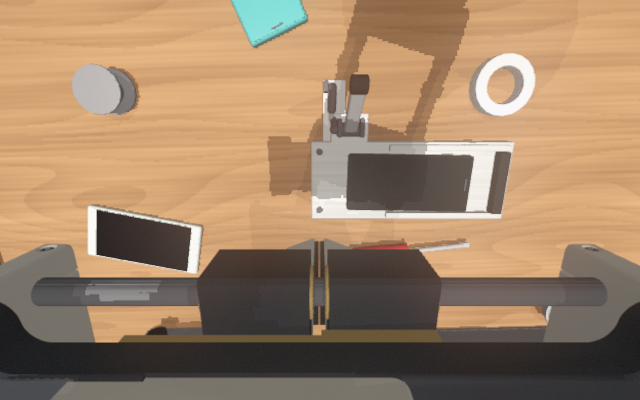

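Wrist view: bed corners are about (312,142), (513,142), (503,217) and (312,218). The handset covers cols 347–472, rows 153–212, and the foot is at (359,84).

Run:
```python
from h import *
c=calibration('wrist'); print('cam', (RC.T@((-c['R'].T@c['t'])[:2]-tC)*1000).round(), (-c['R'].T@c['t'])[2])
for n,p,z in [('bed -48,-132',(312,142),.014),('bed -48,108',(513,142),.014),('bed 48,-132',(312,218),.014),('bed 48,108',(502,217),.014),('hs rear',(348,154),.026),('hs rear',(348,209),.026),('hs fr',(473,155),.026),('hs fr',(469,212),.026),('foot',(359,84),.095)]:
    w=ray(c,*p,z); print(n,(RC.T@(w[:2]-tC)*1000).round(1))
```

```text
cam [ -74. -121.] 0.38580057583411653
bed -48,-132 [ -44.6 -129.2]
bed -48,108 [-45.  107.4]
bed 48,-132 [  49.7 -129.6]
bed 48,108 [ 47.9 109.9]
hs rear [-32.  -87.6]
hs rear [ 34.1 -85.7]
hs fr [-31.2  56.5]
hs fr [37.6 61.3]
foot [-101.   -86.1]
```

>>> {"method": "apply_moves", "body": {
  "targets": [
    [[0,20,0,0],[0,55,0,0],[0,95,0,0],[0,135,0,0],[0,165,0,0],[0,185,0,0],[0,197,0,0],[0,204,0,0],[0,208,0,0],[0,209,0,0],[0,209,0,0],[0,209,0,0],[0,209,0,0]]
  ]
}}

```text
clock: 4.15
position: [0.5776, -0.106, 0.029]
orientation: [-1.571, 0.023, -0.024]
contact_force: [-0.5, -0.7, -0.1]
grip_width: 0.0006
```

Run:
```python
from h import *
report()
```

```text
t 4.15 cradle mm [   1.3 -122. ] z 29.0 F cradle [-0.44 -0.76] -0.12 w 0.0005817701671624806 q [-0.31  0.69  1.58  0.    0.88 -1.85]
tool axes in cradle
 [[ 1.  0.  0.]
 [-0. -0.  1.]
 [ 0. -1. -0.]]
```

>>> {"method": "apply_moves", "body": {
  "targets": [
    [[0,0,2,0],[0,0,5,0],[0,0,8,0],[0,0,11,0],[0,0,14,0],[0,0,16,0],[0,0,18,0],[0,0,20,0],[0,0,22,0],[0,0,24,0],[0,0,26,0],[0,0,28,0]]
  ]
}}

```text
clock: 5.65
position: [0.5785, -0.0781, 0.0288]
orientation: [-1.571, 0.023, -0.024]
contact_force: [0.0, -2.3, 0.2]
grip_width: 0.0003
```

>>> {"method": "apply_moves", "body": {
  "targets": [
    [[0,0,1,0],[0,0,2,0],[0,0,3,0],[0,0,4,0],[0,0,5,0],[0,0,6,0],[0,0,7,0],[0,0,8,0]]
  ]
}}

```text
clock: 6.65
position: [0.5786, -0.0699, 0.0287]
orientation: [-1.571, 0.024, -0.024]
contact_force: [-0.5, -3.4, 0.1]
grip_width: 0.0003
```

Run:
```python
from h import *
report()
im=read_camera("top")[:,:,::-1]
cv2.imwrite('pics/crop2.png',cv2.resize(im[130:240,270:400],None,fx=6,fy=5.4,interpolation=cv2.INTER_CUBIC))
sub=im[150:210,270:385].max(2); c=calibration('top')
k=max(cv2.findContours((sub<75).astype(np.uint8),cv2.RETR_EXTERNAL,cv2.CHAIN_APPROX_NONE)[0],key=cv2.contourArea)
k=k[:,0]+[270,150]; i=k[:,0].argmin(); print('front col',k[:,0].min(), (RC.T@(ray(c,k[:,0].min()-.5,180,.026)[:2]-tC)*1000).round(1))
```

```text
t 6.65 cradle mm [  1.2 -85.9] z 28.7 F cradle [-0.41 -3.37] 0.13 w 0.00031725593173990074 q [-0.25  0.68  1.59  0.    0.87 -1.79]
tool axes in cradle
 [[ 1.  0.  0.]
 [-0.  0.  1.]
 [ 0. -1.  0.]]
front col 297 [-2.8 72.3]
```

>>> {"method": "apply_moves", "body": {
  "targets": [
    [[0,0,1,0],[0,0,2,0],[0,0,3,0],[0,0,4,0],[0,0,5,0],[0,0,6,0],[0,0,7,0],[0,0,8,0]]
  ]
}}

```text
clock: 7.7
position: [0.5789, -0.0619, 0.0287]
orientation: [-1.571, 0.024, -0.024]
contact_force: [-0.3, -2.1, 0.4]
grip_width: 0.0001
```

>>> {"method": "apply_moves", "body": {
  "targets": [
    [[0,0,0.5,0],[0,0,1,0],[0,0,1.5,0],[0,0,2,0]]
  ]
}}

```text
clock: 8.2
position: [0.5789, -0.0599, 0.0287]
orientation: [-1.571, 0.024, -0.024]
contact_force: [-0.4, -2.3, 0.9]
grip_width: 0.0005
```

>>> {"method": "apply_moves", "body": {
  "targets": [
    [[0,0,0.5,0],[0,0,1,0],[0,0,1.5,0],[0,0,2,0]]
  ]
}}

```text
clock: 8.7
position: [0.579, -0.058, 0.0287]
orientation: [-1.571, 0.024, -0.024]
contact_force: [0.0, -2.2, 0.9]
grip_width: 0.0004
```

>>> {"method": "apply_moves", "body": {
  "targets": [
    [[0,0,0.3,0],[0,0,0.6,0],[0,0,1,0]]
  ]
}}

```text
clock: 9.07
position: [0.579, -0.057, 0.0287]
orientation: [-1.571, 0.024, -0.024]
contact_force: [-0.4, -1.3, 1.2]
grip_width: 0.0007
```

>>> {"method": "apply_moves", "body": {
  "targets": [
    [[0,0,0.3,0],[0,0,0.6,0],[0,0,1,0]]
  ]
}}

```text
clock: 9.45
position: [0.579, -0.056, 0.0287]
orientation: [-1.571, 0.024, -0.024]
contact_force: [1.0, -2.6, 0.5]
grip_width: 0.0003
```

>>> {"method": "apply_moves", "body": {
  "targets": [
    [[0,0,0.3,0],[0,0,0.6,0],[0,0,1,0]]
  ]
}}

```text
clock: 9.82
position: [0.5791, -0.055, 0.0287]
orientation: [-1.571, 0.024, -0.024]
contact_force: [0.4, -2.0, 0.0]
grip_width: 0.0007
```

>>> {"method": "apply_moves", "body": {
  "targets": [
    [[0,0,0.5,0],[0,0,0.8,0]]
  ]
}}

```text
clock: 10.07
position: [0.5792, -0.0546, 0.0287]
orientation: [-1.571, 0.023, -0.024]
contact_force: [0.1, -5.3, 0.1]
grip_width: 0.0005
```

>>> {"method": "apply_moves", "body": {
  "targets": [
    [[0,0,0.5,0],[0,0,0.8,0]]
  ]
}}

```text
clock: 10.32
position: [0.5794, -0.0543, 0.0289]
orientation: [-1.572, 0.023, -0.024]
contact_force: [0.0, -6.8, 1.4]
grip_width: 0.0006
```

>>> {"method": "apply_moves", "body": {
  "targets": [
    [[0,0,0.2,0],[0,0,0.4,0],[0,0,0.4,0]]
  ]
}}

```text
clock: 10.7
position: [0.5795, -0.0542, 0.0289]
orientation: [-1.572, 0.023, -0.024]
contact_force: [0.2, -8.2, 0.4]
grip_width: 0.0004
```

>>> {"method": "apply_moves", "body": {
  "targets": [
    [[0,0,0.3,0],[0,0,0.5,0],[0,0,0.5,0],[0,0,0.5,0]]
  ]
}}

```text
clock: 11.2
position: [0.5797, -0.054, 0.029]
orientation: [-1.573, 0.023, -0.025]
contact_force: [0.3, -8.9, 0.9]
grip_width: 0.0002
```

>>> {"method": "apply_moves", "body": {
  "targets": [
    [[0,0,0,0],[0,0,0,0],[0,0,0,0],[0,0,0,0],[0,0,0,0]]
  ]
}}

```text
clock: 11.82
position: [0.5797, -0.054, 0.029]
orientation: [-1.573, 0.022, -0.025]
contact_force: [0.7, -9.8, 0.4]
grip_width: 0.0003
```

>>> {"method": "apply_moves", "body": {
  "targets": [
    [[0,0,-1,0],[0,0,-3,0],[0,0,-8,0],[0,0,-14,0],[0,0,-20,0],[0,0,-20,0],[0,-15,-20,0],[0,-50,-20,0],[0,-90,-20,0],[0,-120,-20,0],[0,-135,-20,0],[0,-140,-20,0],[0,-140,-20,0]]
  ]
}}

```text
clock: 13.45
position: [0.5782, -0.0724, 0.1681]
orientation: [-1.57, 0.024, -0.023]
contact_force: [-0.1, -0.3, 0.0]
grip_width: 0.0006
```

Run:
```python
from h import *
report()
im=read_camera("wrist")[:,:,::-1]
cv2.imwrite('pics/w2.png',im)
im=read_camera("top")[:,:,::-1]
cv2.imwrite('pics/t2.png',im)
```

```text
t 13.45 cradle mm [  0.8 -88.4] z 168.1 F cradle [-0.08 -0.28] 0.01 w 0.000617549783347663 q [-0.26  0.51  1.46  0.    1.17 -1.8 ]
tool axes in cradle
 [[ 1.    -0.001  0.   ]
 [-0.     0.     1.   ]
 [-0.001 -1.     0.   ]]
```

View pics/w2.png

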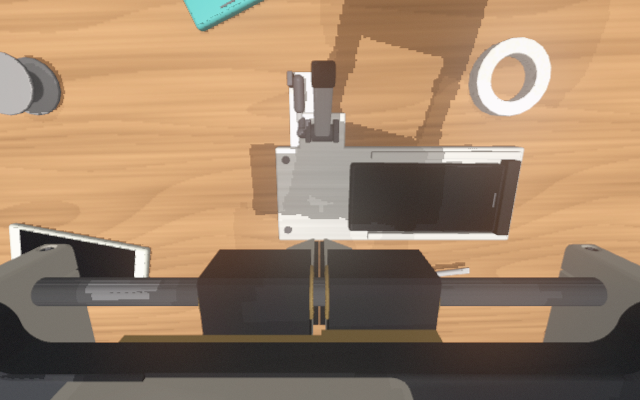

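Wrist view: the handset's front meets the stop (col ~498). The foot is at (322,73), with a spring beside it at (297,90).

>>> {"method": "apply_moves", "body": {
  "targets": [
    [[-20,0,1,0],[-60,0,2,0],[-100,0,4,0],[-130,0,4,0],[-143,0,4,0],[-143,0,4,0],[-143,15,4,0],[-143,40,4,0],[-143,62,4,0],[-143,73,4,0],[-143,77,4,0],[-143,77,4,0],[-143,77,4,0]]
  ]
}}

```text
clock: 15.18
position: [0.4363, -0.0643, 0.0923]
orientation: [-1.571, 0.023, -0.025]
contact_force: [0.4, 0.1, 0.4]
grip_width: 0.0004
```

Run:
```python
from h import *
report()
im=read_camera("side")[:,:,::-1]
cv2.imwrite('pics/s2.png',cv2.resize(im[130:270,250:430],None,fx=4,fy=4,interpolation=cv2.INTER_CUBIC))
```

```text
t 15.18 cradle mm [-141.3  -84.6] z 92.3 F cradle [0.43 0.11] 0.43 w 0.00038067281454364583 q [-0.32  0.38  1.94  0.    0.82 -1.86]
tool axes in cradle
 [[ 1.     0.001  0.   ]
 [-0.    -0.     1.   ]
 [ 0.001 -1.    -0.   ]]
```

View pics/s2.png

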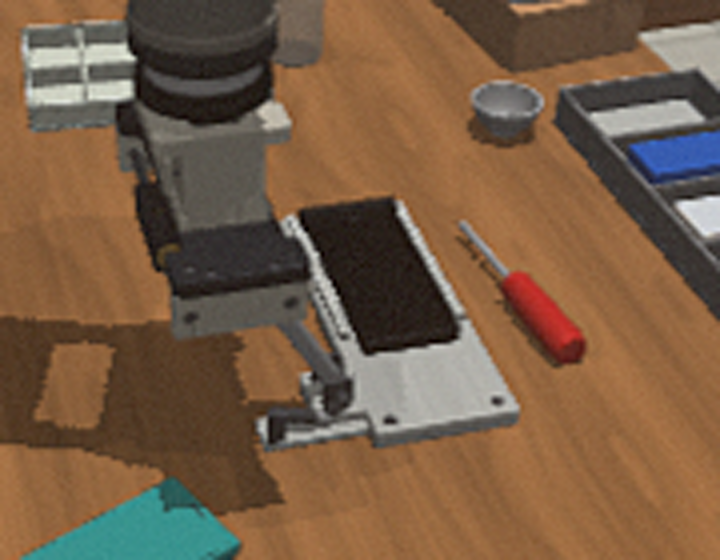

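>>> {"method": "apply_moves", "body": {
  "targets": [
    [[3,0,0,0],[6,0,0,0],[9,0,0,0],[11,0,0,0],[13,0,0,0],[14,0,0,0],[15,0,0,0],[16,0,0,0],[17,0,0,0],[18,0,0,0],[19,0,0,0],[20,0,0,0]]
  ]
}}

```text
clock: 16.73
position: [0.4558, -0.0648, 0.0917]
orientation: [-1.571, 0.024, -0.024]
contact_force: [-0.5, -0.3, 0.2]
grip_width: 0.0001
```

>>> {"method": "apply_moves", "body": {
  "targets": [
    [[1,0,0,0],[2,0,0,0],[3,0,0,0],[4,0,0,0]]
  ]
}}

```text
clock: 17.23
position: [0.4573, -0.0648, 0.0915]
orientation: [-1.57, 0.027, -0.019]
contact_force: [-12.3, -2.2, 9.4]
grip_width: 0.0002
```

>>> {"method": "apply_moves", "body": {
  "targets": [
    [[0,-0.7,0,0],[0.5,-1.5,0,0],[1,-2,0,0],[1.5,-2.4,0,0]]
  ]
}}

```text
clock: 17.73
position: [0.4593, -0.0648, 0.0933]
orientation: [-1.57, 0.027, -0.02]
contact_force: [-5.5, -1.4, -0.8]
grip_width: 0.0004
```

>>> {"method": "apply_moves", "body": {
  "targets": [
    [[1,-0.5,0,0],[2,-1,0,0],[3,-1.5,0,0],[4,-2,0,0],[5,-2.4,0,0],[6,-2.9,0,0],[7,-3.3,0,0],[8,-3.7,0,0]]
  ]
}}

```text
clock: 18.73
position: [0.4669, -0.0651, 0.0975]
orientation: [-1.57, 0.028, -0.019]
contact_force: [-7.9, -1.5, 6.6]
grip_width: 0.0006
```

>>> {"method": "apply_moves", "body": {
  "targets": [
    [[1,-0.4,0,0],[2,-0.8,0,0],[3,-1.1,0,0],[4,-1.5,0,0],[5,-1.8,0,0],[6,-2.1,0,0],[7,-2.4,0,0],[8,-2.6,0,0]]
  ]
}}

```text
clock: 19.73
position: [0.4754, -0.0651, 0.1004]
orientation: [-1.57, 0.026, -0.02]
contact_force: [-7.5, -0.6, 5.9]
grip_width: 0.0003
```

>>> {"method": "apply_moves", "body": {
  "targets": [
    [[1,-0.6,0,0],[2,-1.1,0,0],[3,-1.5,0,0],[4,-1.8,0,0],[5,-2.1,0,0],[6,-2.4,0,0],[7,-2.6,0,0],[8,-2.8,0,0]]
  ]
}}

```text
clock: 20.72
position: [0.484, -0.0654, 0.1032]
orientation: [-1.57, 0.026, -0.021]
contact_force: [-4.7, -0.1, 4.6]
grip_width: 0.0003
```

>>> {"method": "apply_moves", "body": {
  "targets": [
    [[1,-0.2,0,0],[2,-0.4,0,0],[3,-0.5,0,0],[4,-0.6,0,0],[5,-0.7,0,0],[6,-0.8,0,0],[7,-0.9,0,0],[8,-0.9,0,0]]
  ]
}}

```text
clock: 21.72
position: [0.4934, -0.0659, 0.1041]
orientation: [-1.571, 0.023, -0.024]
contact_force: [-1.8, 1.1, 3.1]
grip_width: 0.0005
```

>>> {"method": "apply_moves", "body": {
  "targets": [
    [[1,0,0,0],[2,0,0,0],[3,0,0,0],[4,0,0,0],[5,0,0,0],[6,0.2,0,0]]
  ]
}}

```text
clock: 22.48
position: [0.4994, -0.0662, 0.1039]
orientation: [-1.571, 0.023, -0.024]
contact_force: [-3.2, 0.3, 2.1]
grip_width: 0.0004
```

>>> {"method": "apply_moves", "body": {
  "targets": [
    [[1,0,0,0],[2,0.1,0,0],[3,0.2,0,0],[4,0.3,0,0]]
  ]
}}

```text
clock: 22.98
position: [0.5033, -0.0662, 0.1036]
orientation: [-1.571, 0.023, -0.024]
contact_force: [-2.6, -0.2, 2.0]
grip_width: 0.0006
```

>>> {"method": "apply_moves", "body": {
  "targets": [
    [[1,0.1,0,0],[2,0.2,0,0],[3,0.4,0,0],[3,0.4,0,0]]
  ]
}}

```text
clock: 23.48
position: [0.5065, -0.0663, 0.1032]
orientation: [-1.571, 0.023, -0.024]
contact_force: [-0.4, 0.9, 1.1]
grip_width: 0.0003
```

>>> {"method": "apply_moves", "body": {
  "targets": [
    [[1,0.1,0,0],[2,0.2,0,0],[3,0.4,0,0],[3,0.4,0,0]]
  ]
}}

```text
clock: 23.98
position: [0.5094, -0.0664, 0.1028]
orientation: [-1.571, 0.023, -0.024]
contact_force: [-1.0, -0.2, 0.2]
grip_width: 0.0001
```

Run:
```python
from h import *
report()
im=read_camera("side")[:,:,::-1]
cv2.imwrite('pics/s3.png',cv2.resize(im[130:270,250:430],None,fx=4,fy=4,interpolation=cv2.INTER_CUBIC))
```

```text
t 23.98 cradle mm [-68.1 -84.5] z 102.8 F cradle [-1.   -0.24] 0.18 w 0.00010703566745753803 q [-0.28  0.47  1.74  0.    0.93 -1.82]
tool axes in cradle
 [[ 1.  0.  0.]
 [-0.  0.  1.]
 [ 0. -1.  0.]]
```

View pics/s3.png

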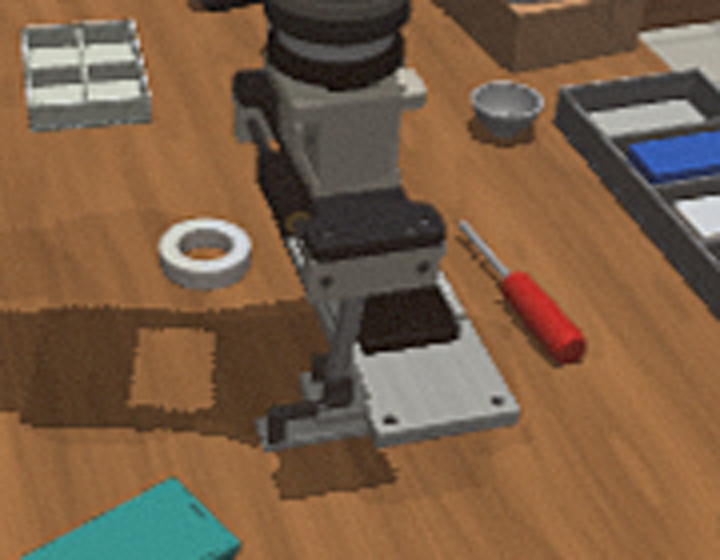

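The stand is near upright, its bar running from (338,385) to (350,300), and has not run off yet. I'll keep pushing in small steps.

>>> {"method": "apply_moves", "body": {
  "targets": [
    [[1,0.2,0,0],[2,0.4,0,0],[3,0.6,0,0],[3,0.6,0,0]]
  ]
}}

```text
clock: 24.52
position: [0.5124, -0.0665, 0.1022]
orientation: [-1.571, 0.023, -0.024]
contact_force: [-0.3, 0.5, -0.0]
grip_width: 0.0004
```

>>> {"method": "apply_moves", "body": {
  "targets": [
    [[1,0.2,0,0],[2,0.4,0,0],[3,0.6,0,0],[3,0.6,0,0]]
  ]
}}

```text
clock: 25.02
position: [0.5154, -0.0666, 0.1016]
orientation: [-1.571, 0.023, -0.024]
contact_force: [0.2, 0.6, -0.1]
grip_width: 0.0008
```

Run:
```python
from h import *
report()
im=read_camera("side")[:,:,::-1]
cv2.imwrite('pics/s4.png',cv2.resize(im[180:250,300:400],None,fx=4,fy=4,interpolation=cv2.INTER_CUBIC))
```

```text
t 25.02 cradle mm [-62.1 -84.5] z 101.6 F cradle [0.14 0.56] -0.06 w 0.000779014892213275 q [-0.28  0.48  1.72  0.    0.94 -1.82]
tool axes in cradle
 [[ 1.  0.  0.]
 [-0.  0.  1.]
 [ 0. -1.  0.]]
```

View pics/s4.png

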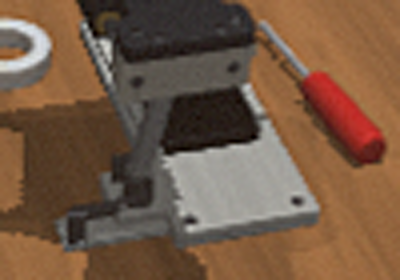

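The bar now leans inward and the force is near zero, so it may be running off. I'll hold still and look again.

>>> {"method": "apply_moves", "body": {
  "targets": [
    [[0,0,0,0],[0,0,0,0],[0,0,0,0],[0,0,0,0],[0,0,0,0],[0,0,0,0],[0,0,0,0],[0,0,0,0]]
  ]
}}

```text
clock: 26.08
position: [0.5152, -0.0666, 0.1016]
orientation: [-1.571, 0.024, -0.024]
contact_force: [0.7, 0.8, -0.1]
grip_width: 0.0001
```

Run:
```python
from h import *
report()
im=read_camera("side")[:,:,::-1]
cv2.imwrite('pics/s5.png',cv2.resize(im[180:250,300:400],None,fx=4,fy=4,interpolation=cv2.INTER_CUBIC))
```

```text
t 26.07 cradle mm [-62.3 -84.5] z 101.6 F cradle [0.68 0.77] -0.13 w 0.0001148754476350317 q [-0.28  0.48  1.72  0.    0.94 -1.82]
tool axes in cradle
 [[ 1.  0.  0.]
 [-0.  0.  1.]
 [ 0. -1.  0.]]
```

View pics/s5.png

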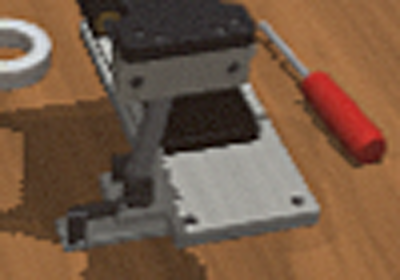

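No change, so the stand is resting near its dead centre. I'll go on in small steps and detect motion numerically.

>>> {"method": "apply_moves", "body": {
  "targets": [
    [[1,0.3,0,0],[2,0.6,0,0],[3,0.9,0,0],[3,0.9,0,0],[3,0.9,0,0]]
  ]
}}

```text
clock: 26.75
position: [0.5182, -0.0666, 0.1007]
orientation: [-1.571, 0.024, -0.024]
contact_force: [0.1, 0.2, -0.7]
grip_width: 0.0002
```

```bash
cat > chk.py <<'E'
from h import *
report_=status.sense(); 
a=read_camera("side").astype(int)[203:230,325:355]
for _ in range(4): b=read_camera("side")
b=b.astype(int)[203:230,325:355]
print(report_['clock'],'diff',np.abs(a-b).mean().round(2),report_['contact_force'].round(2))
E
python3 chk.py
```

```text
26.75 diff 6.96 [ 0.08  0.22 -0.75]
```

>>> {"method": "apply_moves", "body": {
  "targets": [
    [[0,0,0,0],[0,0,0,0],[0,0,0,0],[0,0,0,0]]
  ]
}}

```text
clock: 27.5
position: [0.5182, -0.0667, 0.1007]
orientation: [-1.571, 0.024, -0.024]
contact_force: [-0.1, -0.7, -0.1]
grip_width: 0.0005
```

```bash
python3 chk.py
```

```text
27.5 diff 3.15 [-0.1  -0.68 -0.14]
```

>>> {"method": "apply_moves", "body": {
  "targets": [
    [[0,0,0,0],[0,0,0,0],[0,0,0,0],[0,0,0,0],[0,0,0,0],[0,0,0,0]]
  ]
}}

```text
clock: 28.5
position: [0.5182, -0.0667, 0.1007]
orientation: [-1.571, 0.024, -0.024]
contact_force: [0.3, 0.3, 0.1]
grip_width: 0.0004
```

```bash
python3 chk.py
python3 - <<'E'
from h import *
im=read_camera("side")[:,:,::-1]; w=read_camera("wrist")[:,:,::-1]
cv2.imwrite('pics/s6.png',np.hstack([cv2.resize(im[150:250,300:400],(400,400),interpolation=cv2.INTER_CUBIC),cv2.resize(w[0:250,195:445],(400,400))]))
E
```

```text
28.5 diff 3.15 [0.26 0.26 0.07]
```

View pics/s6.png

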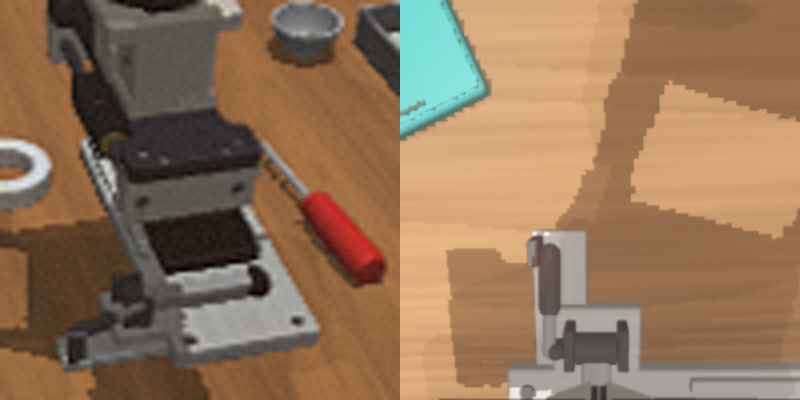

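The stand has snapped down flat: bar at (215,280), foot at (258,278), lying right behind the handset. I'll lift clear and check.

>>> {"method": "apply_moves", "body": {
  "targets": [
    [[-2,-5,0,0],[-4,-25,0,0],[-10,-60,0,0],[-30,-100,0,0],[-70,-130,0,0],[-110,-145,0,0],[-130,-150,0,0],[-130,-150,0,0],[-130,-150,0,0]]
  ]
}}

```text
clock: 29.98
position: [0.3889, -0.0629, 0.2508]
orientation: [-1.571, 0.023, -0.024]
contact_force: [0.4, 0.9, 0.6]
grip_width: 0.0006
```

Run:
```python
from h import *
report()
im=read_camera("top")[:,:,::-1]; s=read_camera("side")[:,:,::-1]
cv2.imwrite('pics/e.png',np.hstack([cv2.resize(im[140:240,270:370+30],(480,400),interpolation=cv2.INTER_CUBIC),cv2.resize(s[160:250,300:390],(320,400),interpolation=cv2.INTER_CUBIC)]))
```

```text
t 29.98 cradle mm [-188.7  -84.6] z 250.8 F cradle [0.35 0.9 ] 0.56 w 0.0005616331760382577 q [-0.36  0.09  1.82  0.    1.23 -1.9 ]
tool axes in cradle
 [[ 1.     0.001  0.   ]
 [-0.    -0.     1.   ]
 [ 0.001 -1.    -0.   ]]
```

View pics/e.png

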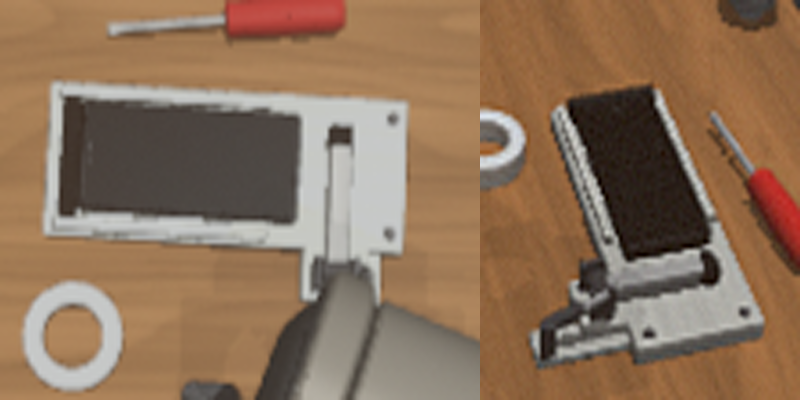

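The handset's front edge sits against the stop with no gap (col ~82), and the stand lies flat across the bed behind it (col 340). Nothing is touching it, so I'm handing in.

```bash
python3 -c "
from rig import order; print(order.hand_in())"
```

```text
the job is handed in; nothing more can be done
None
```

The handset is home against the rubber stop and the stand is snapped down flat across the bed behind it. I handed the job in at about 30 s of the 72 s allowed.

- **Handset:** I slid it about 30 mm at 2–3.5 N and pressed it on the stop at about 9–10 N for roughly 1 s. The last pictures show no gap at the stop.
- **Stand:** I pushed at the foot along its arc. The force peaked early at about 12 N horizontal and 9 N vertical, 15–16 N in all. That is above the expected 5–12 N but under the 22 N limit, and it fell once I let the finger rise with the foot. After I stopped at about 0.8 rad, just past dead centre, the stand ran shut by itself.
- **Pause near dead centre:** About 3 mm before that point the stand rested still for a second, so I advanced those 3 mm and it went over.
- **Final checks:** The gripper is clear and the force reads only noise. The screwdriver and tape, the neighbours in the last pictures, look undisturbed. I did not re-image the rest of the bench.

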